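# Lift the inked egg with the tongs

## Robot

A 6-joint arm with a two-finger parallel gripper is mounted at the origin on the work surface. World frame = base frame: x ahead of the robot, y to its left, z up, the work surface at z = 0. Lengths are in m, angles in rad, forces in N, time in s.
With the tool pointing down it reaches from about 0.375 to 0.9 m from the base axis. Payload 3.1 kg.
Tool frame: the origin (TCP) lies on the centre line of the jaws, within the pads' length; the fingertips stand 22 mm ahead of it and the grasp point (between the pads) lies 3 mm ahead of it; z points along the fingers, x is the direction in which the jaws open and shut, and the axes are right-handed (so a half turn about z gives the same grasp; the last joint's range is limited). The gripper opens to 87 mm and grips with 3 to 60 N. Pads are 19 mm wide; open, the fingers measure 117 mm over their backs; the gripper's body (75 mm by 190 mm) begins 51 mm behind the grasp point.
Start: joints at [0.982, 0.527, 1.433, -0, 1.181, -0.178], TCP at [0.25, 0.573, 0.245] pointing down, gripper open.
Joint ranges: [-3.08, 3.08], [-0.75, 2.2], [0.22, 2.44], [-1.43, 4.57], [0, 2.65], [-2.85, 2.85]. Speed limits (rad/s): [2.79, 2.79, 3.14, 3.14, 3.14, 3.14].

## Interface

Orientations are given as a unit quaternion [x, y, z, w].
In Python, from rig import robot, camera, order gives the robot as it stands.
- The arm moves only by the shell command python3 -m pendant 'ROWS' [OPENING] [FORCE]. ROWS is JSON, a list of rows, each a list of 2 entries, a list of its own where there are three numbers: the shift along the tool's x, y, z in mm, then the turn about the tool's z in degrees. A call has 1 to 8 rows; each row shifts and turns the commanded pose from where the row before left it, along the tool's axes as they then stand; what a row does not reach is not made up. A row lasts 1/8 s, in which the tool goes at most 62.5 mm and 10.7 degrees, less where a joint would pass 70% of its speed; a pose out of reach is approached as far as the arm can. A call with a gripper value outside its range is refused whole. OPENING is the finger opening in mm, from 0 to 87, set as the call begins (- or left out, the last holds). The fingers move at their own pace and stop on an object; FORCE is the grip in N (left out, the last holds). Time passes only in rows, so rows that do not move let the fingers close. It gives the time, the measured TCP pose, the force and the opening at its end, in the units of the state.
- robot.get_obs(): the state, without advancing time (a new reading comes with each control period).
- camera(name): name is "scene" or "top" or "wrist"; returns a dict with "pixels" (480x640x3 uint8, blue, green, red), "mtx" (3x3 intrinsics, pixels), "R" (3x3) and "t" (3): a world point X has camera coordinates R X + t. Camera axes: x right, y down, z forward; pixel columns grow to the right and rows downward; lengths in m; the calibration is good to about 2 mm. A picture is of the moment at which its call begins. There is no depth.
- order.hand_in(): hands the job in, once; it reports no verdict.
The state is a dict: "time": time; "q": joint angles; "joint_velocities": joint speeds; "joint_torque": joint torques, N m; "position": TCP position; "tool_rot": TCP orientation; "ft_force": force on the tool from outside, world axes, zero at the start; "moment": the same for the moment, N m; "grip_width": finger opening in m.
Only numpy, scipy, OpenCV 4.12 (cv2) and the standard library are available. Lean on these libraries where they do the work, as an engineer would, in place of code of your own. Each camera call takes 0.05 s, during which the arm holds its last target. There are 200 camera calls.

## Task

First shut the ink pad's lid fully so that the pad does not dry out. Then take the tongs in the gripper, close them on the freshly inked red egg, lift it off its block and finish while still holding it up steadily in the tongs, about 15 cm or more above the table. Nothing but the tongs may touch the wet egg, and leave the other eggs, the tape roll, the eraser and the glue stick where they are.

Things in the scene. Friction and masses are not known exactly. Their poses are not given: they have to be found in the camera images.
- ink_pad: black stamp ink pad box with red felt inside, 90 mm (x) by 120 mm (y), 22 mm high, fixed to the table. Origin: centre of its underside. The white lid is hinged on its +x (far) rim.
- pad_lid (a joint): angle of the ink pad's lid, rad: 0 shut, growing as it opens upward; starts between 0.6 and 0.95. The lid is a white plate 90 mm from hinge to free edge, 120 mm wide, 6 mm thick, no handle; its stiff hinge stays where it is left and takes about 1 N at the edge to turn, so it can be pushed down from above. Shut, its top is 28.5 mm above the table.
- lid_hinge (a point): point in the middle of the lid's hinge line, 22.5 mm above the table (on the far, +x, rim of the ink pad).
- lid_edge (a point): middle of the free edge of the lid, on its outer (upper) face.
- tongs: spring tongs lying on the table: steel U-bow with two arms on edge, 205 mm long, 24 mm tall, 95 g, balanced at the origin. Origin: underside, midway between the arms, where to grip them from above; x to the tips (paddle ends at +104 mm, back of the bow at -100 mm), y to the left arm, z up. Over the arms at the origin: 60 mm when open (as at the start), 48 mm when closed on an egg.
- tongs_tips (a point): point midway between the two paddles, where an item is held: 85 mm ahead of the tongs' origin along x, 12 mm above their underside. Gap between the paddles here: 60 mm open, about 50 mm when squeezed to 55 mm at the origin, 36 mm closed on an egg.
- tong_right: right arm of the tongs, mirror image of the left. Springs hold the arms open: squeezed at the tongs' origin they give at 8 N per side and take 12 N when closed on an egg; what is squeezed beyond that reaches the paddles at about half strength. Squeezed lightly, to 54 to 56 mm there, the grips are parallel and they can be carried still open.
- egg_red: Red wooden egg, freshly inked, the one to lift, 48 mm tall, 36 mm in diameter at its widest, 21 mm above its flat 18 mm base; about 25 g; stands loose, upright, on its drying block. Origin: centre of its underside, z up.
- egg_blue: Blue wooden egg, to be left alone, 48 mm tall, 36 mm in diameter at its widest, 21 mm above its flat 18 mm base; about 25 g; stands loose, upright, on its drying block. Origin: centre of its underside, z up.
- egg_yellow: Yellow wooden egg, to be left alone, 48 mm tall, 36 mm in diameter at its widest, 21 mm above its flat 18 mm base; about 25 g; stands loose, upright, on its drying block. Origin: centre of its underside, z up.
- block_red: fixed round light-wood drying block, 44 mm in diameter, 22 mm high, with a flat top on which the red egg stands; which of the three blocks is where changes, centres are about 100 mm or more apart. Origin: centre of its underside, on the table.
- block_blue: fixed round light-wood drying block, 44 mm in diameter, 22 mm high, with a flat top on which the blue egg stands; which of the three blocks is where changes, centres are about 100 mm or more apart. Origin: centre of its underside, on the table.
- block_yellow: fixed round light-wood drying block, 44 mm in diameter, 22 mm high, with a flat top on which the yellow egg stands; which of the three blocks is where changes, centres are about 100 mm or more apart. Origin: centre of its underside, on the table.
- tape_roll: yellow roll of tape lying flat, 60 mm across, 18 mm high; leave alone. Origin: centre of its underside.
- eraser: white eraser, 45 x 22 x 12 mm, lying flat; leave alone. Origin: centre of its underside.
- glue_stick: white glue stick with orange cap, standing, 27 mm in diameter, 86 mm tall; leave alone. Origin: centre of its underside.
- tong_left: left arm of the tongs: steel strip 4 mm thick, 24 mm tall, with a black grip inlay 30 mm either way of the tongs' origin, ending in a flat black paddle 38 mm long that faces the other one. Origin: its pivot, 85 mm behind the tongs' origin, 12 mm to the left. Both arms turn in together, each 0.07 rad from open to closed on an egg, 0.13 at most.
Mind the look-alikes: they are no part of the job. Leave any purple look-alike of the ink_pad alone. Of the things shaped like the tongs, the steel one is meant.

How it is judged:
By the outcome, as a careful person would: the job done as asked, in the order asked, and still so for the second after the job is handed in, while the arm keeps its last pose, push and grip.
It also fails if it takes over 54 s, if anything falls off the work surface, if the arm or the gripper's body presses on something with over 40 N, if the wrist force passes 120 N, or if a joint passes its speed limit or range.

## Working session

There is one attempt and no reset: what is moved stays moved. The work goes in short steps, Python scripts to look and compute and a shell command to move; the robot and the scene stay as the last step left them, time stands still between calls to the robot, and variables do not carry over. Pictures are saved under pics/ and viewed, about 8 in all and at most 12, crops included, and the job is handed in when it is done.

```bash
mkdir -p pics
python3 - <<'E'
from rig import robot,camera
import cv2,pickle
o=robot.get_obs();print(o['time'],o['position'],o['tool_rot'],o['grip_width'])
d={}
for n in ("top","scene"):
    c=camera(n);d[n]=c;cv2.imwrite(f"pics/{n}0.png",c['pixels']);print(n,-c['R'].T@c['t'])
pickle.dump(d,open('c0.pkl','wb'))
E
```

```text
0.0 [0.24916002 0.57245139 0.24356288] [ 8.36442984e-01  5.48052892e-01 -9.93258107e-04  4.20217653e-04] 0.08685878091108333
top [ 3.99368058e-01 -5.97604766e-04  1.60551492e+00]
scene [1.03795553 0.84840296 0.79552613]
```

View pics/top0.png

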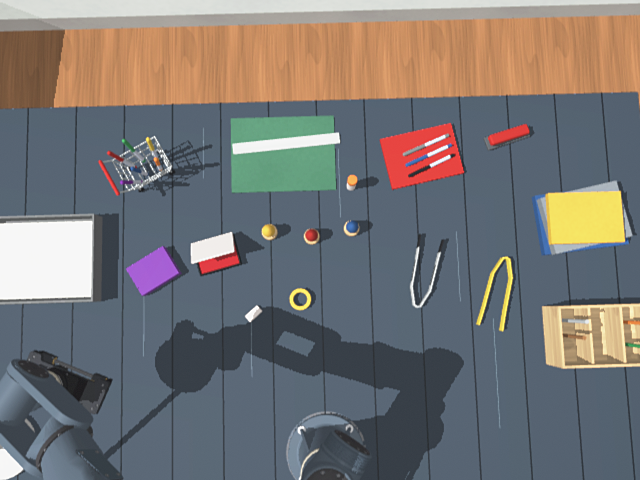

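View pics/scene0.png

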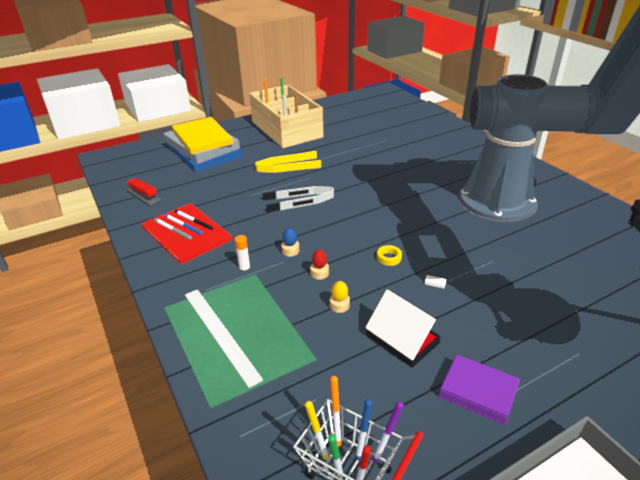

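The top view shows the pad with its lid half open at about (213,248), and the red egg at (311,236) between yellow (269,231) and blue (351,228). The steel tongs run from the bow at (418,305) to tips near (430,240), pointing +x. The scene view agrees. Next I'll measure.

```bash
cat > h.py <<'E'
import numpy as np,cv2
def P(c):return c['mtx']@np.c_[c['R'],c['t']]
def ray(c,uv,z):
    o=-c['R'].T@c['t'];d=c['R'].T@np.linalg.inv(c['mtx'])@np.array([uv[0],uv[1],1.]);return o+d*(z-o[2])/d[2]
def tri(a,ua,b,ub):
    X=cv2.triangulatePoints(P(a),P(b),np.array(ua,float),np.array(ub,float))[:,0];return X[:3]/X[3]
def blobs(c,lo,hi,roi,amin=15):
    x,y,w,h=roi;hsv=cv2.cvtColor(c['pixels'][y:y+h,x:x+w],cv2.COLOR_BGR2HSV)
    m=cv2.inRange(hsv,np.array(lo),np.array(hi))
    cs,_=cv2.findContours(m,cv2.RETR_EXTERNAL,cv2.CHAIN_APPROX_NONE)
    return sorted([k+np.array([x,y]) for k in cs if cv2.contourArea(k)>=amin],key=cv2.contourArea,reverse=True)
def quad(k):
    e=.02
    while len(q:=cv2.approxPolyDP(cv2.convexHull(k),e*cv2.arcLength(k,True),True))>4:e*=1.2
    return q[:,0]
E
python3 - <<'E'
from h import *;import pickle
np.set_printoptions(precision=4,suppress=True)
d=pickle.load(open('c0.pkl','rb'));T,S=d['top'],d['scene']
cen=lambda k:np.array(cv2.minEnclosingCircle(k)[0])
R={}
for n,lo,hi in(("red",(0,150,60),(6,255,255)),("yellow",(18,120,100),(32,255,255)),("blue",(100,140,60),(115,255,255))):
    a=blobs(T,lo,hi,(255,210,115,40));b=blobs(S,lo,hi,(270,220,90,95))
    print(n,[cv2.contourArea(k) for k in a+b]);ca,cb=cen(a[0]),cen(b[0]);print(ca,cb,'tri',tri(T,ca,S,cb),'z45',ray(T,ca,.047))
for n,c,roi in(("T",T,(180,225,70,55)),("S",S,(355,285,90,75))):
    a=blobs(c,(0,0,140),(180,60,255),roi);r=[k for l,h in(((0,150,60),(6,255,255)),) for k in blobs(c,l,h,roi)]
    print(n,'lid',quad(a[0]).tolist(),'felt',quad(r[0]).tolist(),ray(c,(0,0),0)[:0])
    R[n]=quad(a[0])
t=blobs(T,(0,0,90),(180,60,255),(400,225,60,90),5)
for k in t: print('tong',cv2.contourArea(k),quad(k).tolist())
big=cv2.hconcat([cv2.resize(T['pixels'][220:280,180:260],None,fx=5,fy=5),cv2.resize(T['pixels'][228:313,395:465],None,fx=5,fy=5)[:300*2][:300]]) if 0 else None
a=cv2.resize(T['pixels'][220:310,180:260],None,fx=5,fy=5);b=cv2.resize(T['pixels'][225:315,395:475],None,fx=5,fy=5)
cv2.imwrite('pics/crop1.png',cv2.hconcat([a,b]))
E
```

```text
red [85.5, 175.0]
[311.     234.8571] [319.  258.5] tri [0.5947 0.022  0.0448] z45 [0.5949 0.0217 0.047 ]
yellow [109.5, 254.0]
[268.1 230.1] [338.8759 290.8688] tri [0.6117 0.1406 0.0436] z45 [0.6116 0.1401 0.047 ]
blue [75.5, 165.5]
[351.6  226.15] [289.5 236. ] tri [ 0.6152 -0.0911  0.0468] z45 [ 0.6161 -0.0916  0.047 ]Traceback (most recent call last):
  File "<stdin>", line 11, in <module>
IndexError: list index out of range
```

Run:
```python
from h import *;import pickle
np.set_printoptions(precision=4,suppress=True)
d=pickle.load(open('c0.pkl','rb'));T,S=d['top'],d['scene']
Q={}
for n,c,roi in(("T",T,(180,225,70,55)),("S",S,(355,285,90,75))):
    for nm,lo,hi in(("lid",(0,0,130),(180,70,255)),("felt",(0,120,60),(8,255,255)),("felt2",(170,120,60),(180,255,255))):
        for k in blobs(c,lo,hi,roi,40)[:1]:
            q=quad(k);print(n,nm,cv2.contourArea(k),q.tolist());Q[n,nm]=q
for k in blobs(T,(0,0,90),(180,60,255),(400,225,60,90),5): print('tong',cv2.contourArea(k),quad(k).tolist())
a=cv2.resize(T['pixels'][220:310,180:260],None,fx=5,fy=5);b=cv2.resize(T['pixels'][225:315,395:475],None,fx=5,fy=5)
cv2.imwrite('pics/crop1.png',cv2.hconcat([a,b]))
cen=lambda k:np.array(cv2.minEnclosingCircle(k)[0])
if 1:
  for uv in((420,235),(445,240),(418,306)):print(uv,ray(T,uv,.024))
```

```text
T lid 867.0 [[232, 232], [234, 251], [190, 262], [190, 243]]
T felt2 431.0 [[235, 247], [238, 263], [201, 273], [198, 263]]
S lid 2642.5 [[386, 289], [435, 319], [413, 359], [366, 328]]
S felt2 99.0 [[435, 335], [436, 337], [418, 354], [430, 332]]
tong 425.0 [[440, 251], [431, 291], [415, 308], [415, 248]]
tong 120.5 [[459, 301], [453, 268], [457, 228]]
(420, 235) [ 0.5887 -0.2845  0.024 ]
(445, 240) [ 0.5725 -0.3541  0.024 ]
(418, 306) [ 0.3905 -0.2694  0.024 ]
```

View pics/crop1.png

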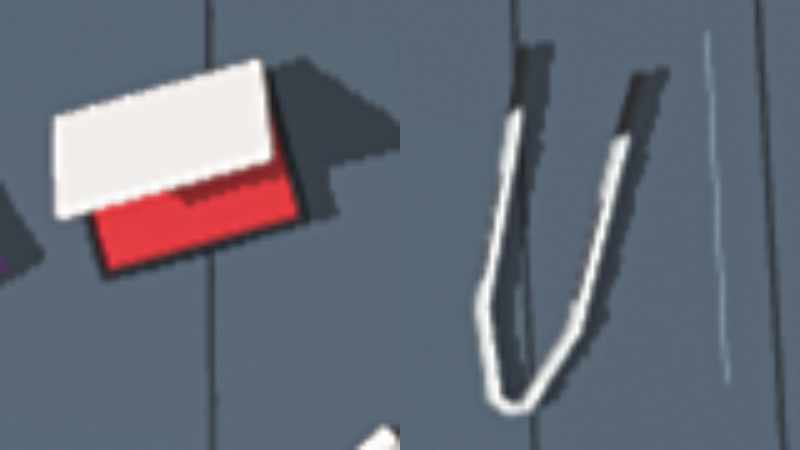

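The crop shows the lid's free edge from (191,263.6) to (234.6,252) and its hinge edge from (191,243) to (232,232). The tong paddle ends are at (419,234) and (442.5,239.5), and the bow's back is at (418,306.5).

Run:
```python
from h import *;import pickle
np.set_printoptions(precision=4,suppress=True)
d=pickle.load(open('c0.pkl','rb'));T,S=d['top'],d['scene']
f=[tri(T,(191,263.6),S,(435,319)),tri(T,(234.6,252),S,(386,289))]
h=[tri(T,(191,243),S,(413,359)),tri(T,(232,232),S,(366,328))]
print('free',*f,'hinge',*h)
F,H=np.mean(f,0),np.mean(h,0);v=F-H;print(F,H,'ang',np.arctan2(v[2],np.hypot(v[0],v[1])),np.linalg.norm(v))
w=f[0]-f[1];print('yaw',np.degrees(np.arctan2(-w[0],w[1])))
print('box front z.022',ray(T,(201,275),.022),ray(T,(240,263.5),.022))
L,Rr,B=ray(T,(419.2,234.4),.024),ray(T,(442.6,239.4),.024),ray(T,(418,306.6),.024)
a=(L+Rr)/2-B;print('tongs',L,Rr,B,np.linalg.norm(a),'yaw',np.degrees(np.arctan2(a[1],a[0])),'org',B+a*100/204)
from rig import robot
from scipy.spatial.transform import Rotation as Ro
print(Ro.from_quat(robot.get_obs()['tool_rot']).as_matrix())
```

```text
free [0.5211 0.3444 0.0886] [0.5499 0.227  0.0873] hinge [0.582  0.3598 0.0263] [0.6112 0.2447 0.0225]
[0.5355 0.2857 0.088 ] [0.5966 0.3023 0.0244] ang 0.7872596673303677 0.0897038783664905
yaw 13.784465021726492
box front z.022 [0.4941 0.3316 0.022 ] [0.5231 0.2226 0.022 ]
tongs [ 0.5904 -0.2823  0.024 ] [ 0.5744 -0.3475  0.024 ] [ 0.3889 -0.2694  0.024 ] 0.19883326994235082 yaw -13.236352578546535 org [ 0.4837 -0.2917  0.024 ]
[[ 0.3993  0.9168 -0.0011]
 [ 0.9168 -0.3993 -0.0016]
 [-0.002  -0.0003 -1.    ]]
```

```bash
python3 -m pendant '[[[-17,47,8],0],[[-18,49,10],0],[[-18,49,10],0],[[-18,49,10],0],[[-18,49,10],0],[[-18,49,10],0],[[-17,48,10],0],[[-16,47,10],0]]' 0 10; python3 -m pendant '[[[0,0,0],0],[[0,0,0],0]]'
```

```text
time: 1.1
position: [0.5493, 0.2887, 0.1658]
tool_rot: [0.837, 0.548, -0.0, -0.0]
ft_force: [0.3, -0.4, 0.7]
grip_width: 0.015
time: 1.35
position: [0.5477, 0.29, 0.166]
tool_rot: [0.837, 0.548, -0.001, -0.0]
ft_force: [-0.8, 0.6, 1.3]
grip_width: 0.0017
```

```bash
python3 -m pendant '[[[0,0,20],0],[[0,0,20],0],[[0,0,15],0],[[0,0,15],0],[[0,0,10],0]]'; python3 -m pendant '[[[-2,-3,8],0],[[-2,-3,8],0],[[-2,-3,7],0],[[-2,-3,6],0],[[0,0,3],0],[[0,0,2],0],[[0,0,0],0]]'
```

```text
time: 1.98
position: [0.5482, 0.2909, 0.0862]
tool_rot: [0.836, 0.549, 0.0, 0.0]
ft_force: [0.3, -1.0, 1.6]
grip_width: 0.0006
time: 2.85
position: [0.5342, 0.2875, 0.0524]
tool_rot: [0.836, 0.548, -0.0, -0.0]
ft_force: [1.0, 0.4, 0.0]
grip_width: 0.0004
```

```bash
for i in 1 2; do python3 -m pendant '[[[0,0,1],0],[[0,0,1],0],[[0,0,0],0]]'; done
```

```text
time: 3.22
position: [0.5345, 0.2876, 0.0509]
tool_rot: [0.836, 0.548, 0.0, 0.0]
ft_force: [-0.5, 0.3, 3.1]
grip_width: 0.0005
time: 3.6
position: [0.5345, 0.2876, 0.0507]
tool_rot: [0.836, 0.548, 0.0, 0.0]
ft_force: [-2.6, -0.8, 13.8]
grip_width: 0.0003
```

```bash
python3 -m pendant '[[[0,0,-30],0],[[0,0,-50],0],[[0,0,-50],0],[[-46,16,-10],0],[[-46,15,0],0],[[-46,15,0],0],[[-46,15,0],0],[[-46,15,0],0]]' 80; python3 -m pendant '[[[-46,16,0],0],[[-46,16,0],0],[[-46,16,0],0],[[-46,16,0],0],[[-46,15,0],0],[[-46,16,0],0],[[-46,15,0],-5],[[0,0,0],-5]]';python3 -m pendant '[[[0,0,0],0],[[0,0,0],0],[[0,0,0],0]]'
python3 - <<'E'
from rig import robot,camera
import cv2,pickle
d={n:camera(n) for n in("top","scene","wrist")};d['obs']=robot.get_obs()
pickle.dump(d,open('c1.pkl','wb'))
cv2.imwrite('pics/w1.png',d['wrist']['pixels']);
a=cv2.resize(d['scene']['pixels'][270:370,340:450],None,fx=4,fy=4);b=cv2.resize(d['top']['pixels'][220:290,180:260],None,fx=400/70,fy=400/70)[:400]
cv2.imwrite('pics/lid1.png',cv2.hconcat([a,b])[:, :800])
E
```

```text
time: 4.6
position: [0.5119, 0.0449, 0.1885]
tool_rot: [0.836, 0.548, 0.0, 0.0]
ft_force: [0.9, 0.3, -0.4]
grip_width: 0.0724
time: 5.6
position: [0.4844, -0.2971, 0.1885]
tool_rot: [0.786, 0.618, -0.0, 0.002]
ft_force: [-0.5, 0.8, 0.1]
grip_width: 0.0802
time: 5.98
position: [0.4844, -0.292, 0.1886]
tool_rot: [0.785, 0.619, -0.0, -0.0]
ft_force: [0.5, 0.3, -1.2]
grip_width: 0.0802
```

View pics/lid1.png

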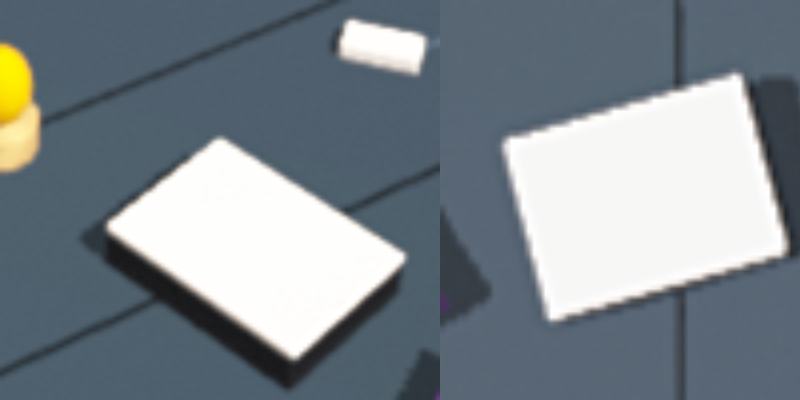

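View pics/w1.png

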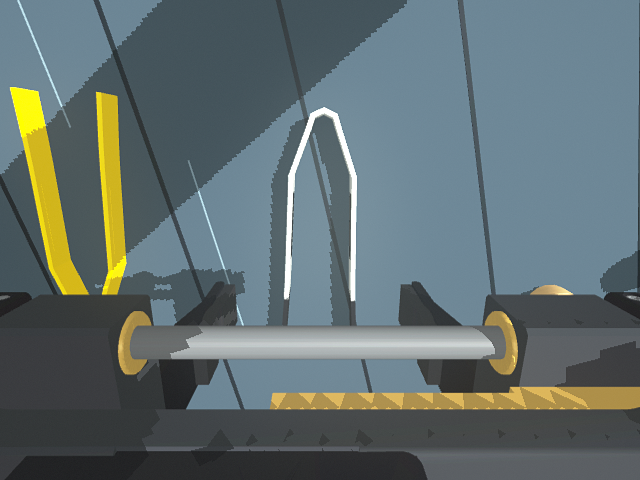

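The lid lies flat and shut in both views. The wrist view shows the bow's back at (323,108), the kinks at (290,177) and (355,178), and the arms at row 298 at x≈286.5 and 353.5.

Run:
```python
from h import *;import pickle
np.set_printoptions(precision=4,suppress=True)
d=pickle.load(open('c1.pkl','rb'));W=d['wrist'];print(d['obs']['position'])
hsv=cv2.cvtColor(W['pixels'],cv2.COLOR_BGR2HSV);m=cv2.inRange(hsv,(0,0,200),(180,60,255));m[:,:270]=0;m[:,375:]=0;m[:100]=0
B=ray(W,(323,108),.024);mids=[]
for r in range(185,296,10):
    x=np.flatnonzero(m[r]); 
    if len(x)<2: continue
    a,b=ray(W,(x.min()-.5,r),.024),ray(W,(x.max()+.5,r),.024);mids.append((a+b)/2);print(r,x.min(),x.max(),mids[-1],np.linalg.norm(a-b))
mids=np.array(mids)[:,:2];s=np.linalg.svd(mids-mids.mean(0))[2][0];s*=np.sign(s[0])
print('bow',B,'yaw',np.degrees(np.arctan2(s[1],s[0])),'org by dir',B[:2]+.1*s)
v=mids[-1]-B[:2];v/=np.linalg.norm(v);print(np.degrees(np.arctan2(v[1],v[0])),B[:2]+.1*v)
```

```text
[ 0.4845 -0.2923  0.1886]
185 288 356 [ 0.4449 -0.2796  0.024 ] 0.05772097725327557
195 288 356 [ 0.4531 -0.2816  0.024 ] 0.05816690774768995
205 287 356 [ 0.4613 -0.2839  0.024 ] 0.05946944507927872
215 287 355 [ 0.4696 -0.2863  0.024 ] 0.05907996583881523
225 287 355 [ 0.4781 -0.2884  0.024 ] 0.059547226634498455
235 286 355 [ 0.4867 -0.2908  0.024 ] 0.060891926432327534
245 286 355 [ 0.4955 -0.2929  0.024 ] 0.061381259044974025
255 286 355 [ 0.5045 -0.2951  0.024 ] 0.06187852002687792
265 285 355 [ 0.5135 -0.2977  0.024 ] 0.0632752149208161
275 285 354 [ 0.5226 -0.3003  0.024 ] 0.0628978363468364
285 285 354 [ 0.532  -0.3025  0.024 ] 0.06342007763643845
295 284 354 [ 0.5415 -0.3053  0.024 ] 0.06486476892356731
bow [ 0.3863 -0.265   0.024 ] yaw -14.821994908755364 org by dir [ 0.483  -0.2905]
-14.553754069172559 [ 0.4831 -0.2901]
```

```bash
python3 -m pendant '[[[1.6,-1.9,20],1.2],[[0,0,35],0],[[0,0,35],0],[[0,0,30],0],[[0,0,20],0],[[0,0,15],0],[[0,0,8],0],[[0,0,0],0]]' 80 20; python3 -m pendant '[[[0,0,0],0],[[0,0,0],0]]'; python3 -m pendant '[[[0,0,0],0],[[0,0,0],0],[[0,0,0],0],[[0,0,0],0],[[0,0,0],0],[[0,0,0],0]]' 55 20
```

```text
time: 7.12
position: [0.4829, -0.2907, 0.0254]
tool_rot: [0.792, 0.611, -0.0, -0.0]
ft_force: [0.3, 0.1, -0.5]
grip_width: 0.0799
time: 7.38
position: [0.4833, -0.2911, 0.0263]
tool_rot: [0.792, 0.611, 0.0, 0.001]
ft_force: [-0.6, -0.3, 0.5]
grip_width: 0.08
time: 8.12
position: [0.4831, -0.2907, 0.0257]
tool_rot: [0.792, 0.611, 0.0, 0.0]
ft_force: [0.3, 0.7, 3.6]
grip_width: 0.0557
```

```bash
python3 -m pendant '[[[0,0,-5],0],[[0,0,-10],0],[[0,0,-20],0],[[0,0,-30],0],[[0,0,-40],0],[[0,0,-40],0],[[0,0,-30],0],[[0,0,0],0]]'; python3 -m pendant '[[[20,-4,0],0],[[41,-7,0],0],[[41,-7,0],0],[[41,-7,0],0],[[41,-7,0],0],[[41,-7,0],0],[[41,-7,0],0],[[43,-7,0],0]]';python3 -m pendant '[[[0,0,0],-4],[[0,0,0],-6],[[0,0,0],-4.7],[[0,0,0],0],[[0,0,0],0],[[0,0,0],0]]'
python3 - <<'E'
from rig import robot,camera
import cv2,pickle
d={n:camera(n) for n in("top","scene","wrist")};d['obs']=robot.get_obs()
pickle.dump(d,open('c2.pkl','wb'))
a=cv2.resize(d['scene']['pixels'][140:320,240:440],None,fx=2,fy=2);b=cv2.resize(d['top']['pixels'][190:310,240:373],None,fx=3,fy=3)
cv2.imwrite('pics/c2.png',cv2.hconcat([a,b]))
E
```

```text
time: 9.12
position: [0.484, -0.292, 0.2035]
tool_rot: [0.792, 0.611, 0.0, 0.003]
ft_force: [0.2, 0.5, -1.2]
grip_width: 0.0554
time: 10.12
position: [0.508, 0.0242, 0.1988]
tool_rot: [0.792, 0.611, -0.002, -0.002]
ft_force: [-0.6, -0.5, -0.4]
grip_width: 0.0552
time: 10.88
position: [0.5098, 0.0218, 0.2002]
tool_rot: [0.708, 0.707, -0.0, -0.0]
ft_force: [-0.8, 0.3, -0.7]
grip_width: 0.0552
```

View pics/c2.png

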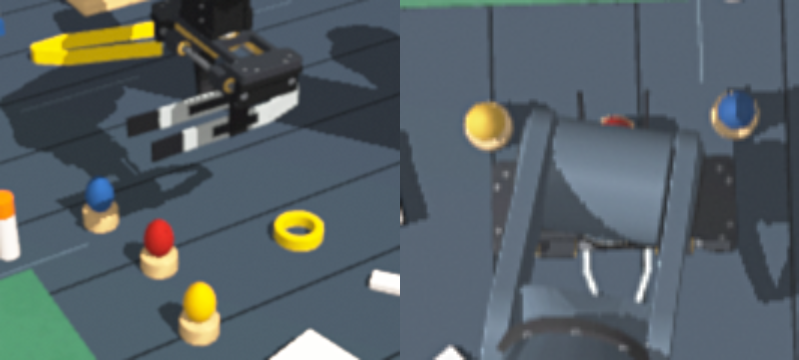

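The tongs are held level and open. The paddle ends appear in the top view at about (300,220.7) and (321.7,220.7), straddling the red egg in plan.

Run:
```python
from h import *;import pickle
np.set_printoptions(precision=4,suppress=True)
d=pickle.load(open('c2.pkl','rb'));d0=pickle.load(open('c0.pkl','rb'));T,S=d['top'],d['scene']
g=cv2.cvtColor(T['pixels'],cv2.COLOR_BGR2GRAY)
for r in (222,224,226,228): print(r,g[r,296:326].tolist())
for c in (299,300,301,321,322): print(c,g[214:230,c].tolist())
for uv in((300,220.7),(321.7,220.7)):print(ray(T,uv,.1985))
# block centres: wood mask union incl. egg, scene & top
for n,c,roi in(("T",d0['top'],(295,222,32,30)),("S",d0['scene'],(300,240,40,45))):
    for k in blobs(c,(8,50,120),(22,180,255),roi,10)[:2]: print(n,cv2.contourArea(k),cv2.minEnclosingCircle(k),cv2.boundingRect(k))
print(ray(T,(311,239),.022))
s=cv2.resize(S['pixels'][190:225,295:345],None,fx=12,fy=12);cv2.imwrite('pics/c3.png',s)
a=cv2.resize(d0['top']['pixels'][220:256,292:332],None,fx=10,fy=10,interpolation=0);cv2.imwrite('pics/c4.png',a)
```

```text
222 [99, 101, 98, 59, 53, 101, 101, 100, 100, 99, 98, 99, 98, 98, 99, 99, 99, 99, 98, 99, 99, 100, 98, 60, 78, 74, 60, 98, 101, 98]
224 [98, 100, 99, 66, 54, 90, 101, 99, 98, 99, 99, 98, 100, 99, 99, 99, 99, 100, 99, 99, 98, 100, 98, 61, 77, 75, 60, 100, 101, 98]
226 [100, 100, 100, 76, 56, 83, 101, 99, 99, 98, 99, 98, 99, 98, 98, 97, 98, 99, 99, 100, 100, 102, 98, 62, 78, 77, 60, 101, 102, 100]
228 [96, 100, 100, 76, 55, 70, 100, 100, 99, 99, 98, 103, 107, 122, 96, 109, 108, 101, 98, 82, 79, 79, 80, 68, 66, 66, 58, 81, 81, 80]
299 [99, 99, 99, 98, 100, 99, 77, 55, 59, 64, 66, 71, 76, 75, 76, 70]
300 [99, 99, 99, 99, 100, 99, 80, 58, 53, 54, 54, 55, 56, 55, 55, 60]
301 [100, 99, 98, 99, 99, 101, 100, 100, 101, 99, 90, 83, 83, 75, 70, 73]
321 [100, 101, 101, 100, 99, 95, 82, 74, 74, 75, 75, 75, 77, 75, 66, 58]
322 [100, 99, 100, 100, 99, 88, 66, 59, 60, 59, 60, 60, 60, 60, 58, 54]
[0.6124 0.0461 0.1985]
[ 0.6109 -0.0083  0.1985]
T 39.0 ((311.31414794921875, 236.32301330566406), 7.788752555847168) (304, 231, 15, 14)
S 200.0 ((319.5, 269.5), 10.12432861328125) (310, 263, 19, 17)
[0.5863 0.0223 0.022 ]
```

View pics/c3.png

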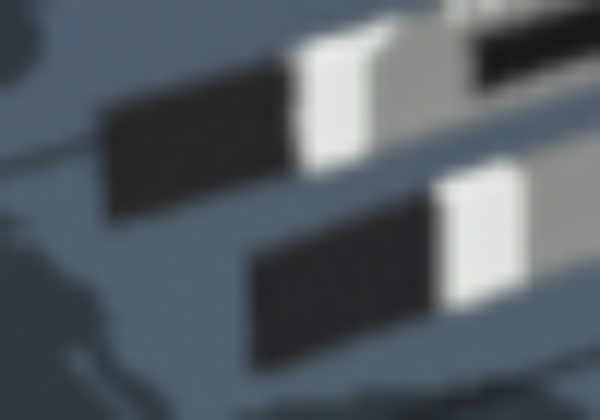

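The zoom shows both paddles parallel and level. The end-top corners in the scene picture are about (315.5,211), the left arm's outer face, and (303.2,198.9), the right arm's inner face.

Run:
```python
from h import *;import pickle
np.set_printoptions(precision=4,suppress=True)
d=pickle.load(open('c2.pkl','rb'));T,S=d['top'],d['scene']
a,b=ray(S,(315.5,211),.1985),ray(S,(303.2,198.9),.1985)
print('scene L outer',a,'R inner',b,'mid',(a+b)/2)
print('top L',ray(T,(299.6,219.9),.1985),'R',ray(T,(321.2,219.9),.1985))
print('tri L',tri(T,(298.8,219.9),S,(315.5,211)),'R',tri(T,(320.2,219.9),S,(303.2,198.9)))
# egg & block: symmetric extents with top at block rim / egg widest
print('block S',ray(S,(319.5,272.5),.022)); print('block T px of candidate',[ (lambda p:(p/p[2])[:2])(P(T)@np.array([*x,1])) for x in((.5947,.022,.022),(.5947,.022,.045))])
print('in S',[ (lambda p:(p/p[2])[:2])(P(S)@np.array([*x,1])) for x in((.5947,.022,.022),(.5947,.022,0),(.5947,.022,.07))])
import rig
```

```text
scene L outer [0.613  0.0483 0.1985] R inner [ 0.6127 -0.0075  0.1985] mid [0.6129 0.0204 0.1985]
top L [0.6145 0.047  0.1985] R [ 0.613  -0.0071  0.1985]
tri L [0.6141 0.0492 0.1994] R [ 0.6133 -0.0049  0.2   ]
block S [0.6051 0.0435 0.022 ]
block T px of candidate [array([311.0355, 236.0432]), array([310.8898, 235.0312])]
in S [array([318.8814, 265.9906]), array([319.0932, 273.0999]), array([318.4028, 249.9286])]
```

View pics/c4.png

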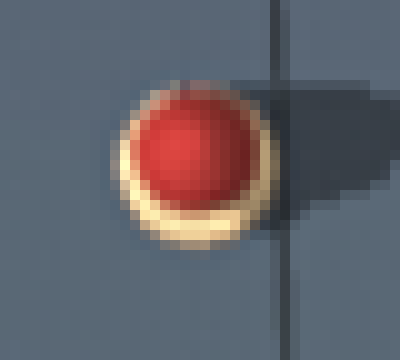

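```bash
python3 -m pendant '[[[2.5,0,10],0],[[0,0,25],0],[[0,0,25],0],[[0,0,20],0],[[0,0,15],0],[[0,0,0],0],[[0,0,0],0]]'
python3 - <<'E'
from rig import robot,camera
import cv2,pickle
d={n:camera(n) for n in("top","scene")};d['obs']=robot.get_obs()
pickle.dump(d,open('c3.pkl','wb'))
a=cv2.resize(d['scene']['pixels'][210:290,280:380],None,fx=4,fy=4);b=cv2.resize(d['top']['pixels'][210:260,280:343],None,fx=6.4,fy=6.4)[:320]
cv2.imwrite('pics/c5.png',cv2.hconcat([a,b])[:,:800])
E
```

```text
time: 11.9
position: [0.5106, 0.024, 0.1059]
tool_rot: [0.707, 0.707, 0.0, 0.0]
ft_force: [-0.2, 0.6, -1.0]
grip_width: 0.0555
```

View pics/c5.png

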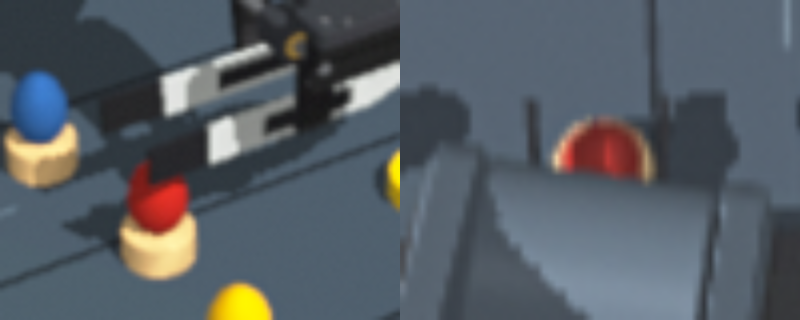

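The paddles are just above the egg, straddling it. Left paddle is at about 300.3, right at about 321.3, and the egg's centre at about 311.3 in the top view. I'll check the centring numerically.

Run:
```python
from h import *;import pickle
np.set_printoptions(precision=4,suppress=True)
d=pickle.load(open('c3.pkl','rb'));T,S=d['top'],d['scene'];z=d['obs']['position'][2]-.0257+.024
g=cv2.cvtColor(T['pixels'],cv2.COLOR_BGR2GRAY)
for r in (227,229,231): print(r,g[r,297:326].tolist())
print(g[221:230,300].tolist(),g[221:230,301].tolist())
print(ray(T,(300.3,225.3),z),ray(T,(321.3,225.3),z))
gs=cv2.cvtColor(S['pixels'],cv2.COLOR_BGR2GRAY)
for r in (236,238,240,248,250,252): print(r,gs[r,300:325].tolist())
a,b=ray(S,(317.3,247.3),z),ray(S,(305.3,234.8),z);print('S',a,b)
```

```text
227 [99, 100, 87, 54, 72, 100, 100, 100, 99, 98, 97, 97, 100, 98, 100, 100, 99, 100, 98, 100, 101, 100, 67, 66, 59, 88, 63, 60, 61]
229 [99, 99, 88, 56, 74, 101, 99, 98, 96, 110, 152, 136, 108, 73, 88, 88, 83, 90, 85, 71, 62, 60, 57, 51, 53, 57, 62, 61, 62]
231 [99, 101, 99, 55, 64, 100, 97, 101, 143, 156, 104, 65, 58, 59, 62, 73, 69, 64, 63, 86, 110, 69, 46, 50, 55, 58, 63, 62, 63]
[100, 99, 100, 98, 79, 56, 54, 55, 56] [99, 98, 100, 100, 90, 76, 72, 72, 74]
[0.6142 0.0487 0.1046] [ 0.6126 -0.0074  0.1046]
236 [52, 54, 55, 54, 49, 39, 38, 38, 40, 37, 39, 40, 40, 39, 40, 41, 38, 39, 38, 38, 81, 180, 230, 228, 227]
238 [72, 56, 54, 54, 49, 38, 37, 39, 40, 40, 41, 39, 40, 39, 39, 39, 40, 39, 38, 40, 65, 142, 175, 145, 119]
240 [94, 87, 72, 57, 50, 42, 38, 39, 39, 39, 39, 41, 41, 48, 56, 63, 60, 52, 52, 53, 54, 55, 55, 52, 51]
248 [85, 71, 73, 65, 55, 54, 54, 53, 54, 56, 54, 54, 55, 55, 55, 54, 46, 38, 40, 41, 40, 41, 39, 39, 38]
250 [57, 53, 54, 53, 54, 55, 54, 55, 53, 54, 55, 55, 55, 54, 56, 59, 55, 45, 38, 40, 39, 39, 38, 39, 39]
252 [54, 54, 54, 55, 57, 57, 69, 81, 81, 70, 55, 53, 54, 57, 58, 57, 53, 41, 39, 39, 40, 41, 37, 40, 38]
S [0.6133 0.0518 0.1046] [ 0.6139 -0.0034  0.1046]
```

```bash
python3 -m pendant '[[[0,0,8],0],[[0,0,10],0],[[0,0,10],0],[[0,0,10],0],[[0,0,7],0],[[0,0,4],0],[[0,0,0],0],[[0,0,0],0]]'; python3 -m pendant '[[[0,0,0],0],[[0,0,0],0],[[0,0,0],0]]' 52 26; python3 -m pendant '[[[0,0,0],0],[[0,0,0],0],[[0,0,0],0],[[0,0,0],0],[[0,0,0],0],[[0,0,0],0]]' 44 26
```

```text
time: 13.0
position: [0.5104, 0.024, 0.0568]
tool_rot: [0.707, 0.707, 0.0, 0.0]
ft_force: [-0.0, 0.1, -1.2]
grip_width: 0.0549
time: 13.38
position: [0.5103, 0.024, 0.0567]
tool_rot: [0.707, 0.707, 0.0, 0.0]
ft_force: [-0.3, -0.1, -0.6]
grip_width: 0.0524
time: 14.12
position: [0.5102, 0.024, 0.0566]
tool_rot: [0.707, 0.707, 0.0, 0.0]
ft_force: [-0.7, 0.4, -0.6]
grip_width: 0.0473
```

Run:
```python
from rig import robot,camera
import cv2
print(robot.get_obs()['grip_width'])
a=cv2.resize(camera('scene')['pixels'][210:290,280:380],None,fx=6,fy=6)
cv2.imwrite('pics/c6.png',a)
```

```text
0.04731573818184344
```

View pics/c6.png

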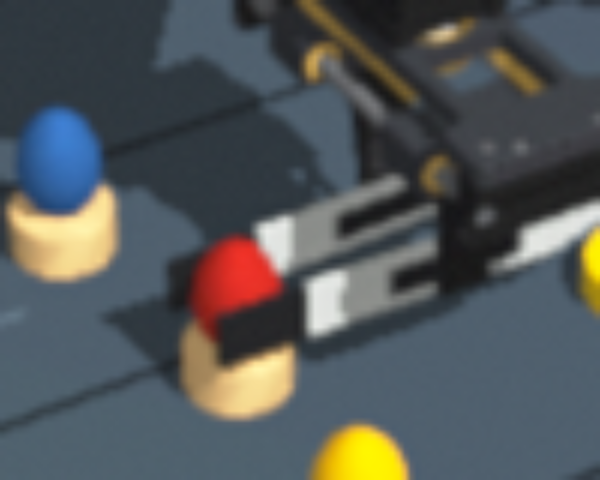

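The egg is upright between the paddles at about (238,300) in the crop, and the gripper stalled at 47.3 mm, so the tongs are closed on it. Lifting now.

```bash
python3 -m pendant '[[[0,0,-3],0],[[0,0,-6],0],[[0,0,-10],0],[[0,0,-20],0],[[0,0,-25],0],[[0,0,-25],0],[[0,0,-25],0],[[0,0,-25],0]]'; python3 -m pendant '[[[0,0,-20],0],[[0,0,-15],0],[[0,0,-8],0],[[0,0,-3],0],[[0,0,0],0],[[0,0,0],0],[[0,0,0],0],[[0,0,0],0]]'
python3 - <<'E'
from rig import robot,camera
import cv2
print(robot.get_obs()['grip_width'])
c=camera('scene')['pixels']
cv2.imwrite('pics/c7.png',cv2.resize(c[100:400,230:480],None,fx=2,fy=2))
E
```

```text
time: 15.18
position: [0.5099, 0.0241, 0.1971]
tool_rot: [0.707, 0.707, 0.0, 0.0]
ft_force: [-0.0, -0.2, -1.3]
grip_width: 0.0473
time: 16.18
position: [0.5101, 0.024, 0.2412]
tool_rot: [0.707, 0.707, -0.0, -0.0]
ft_force: [0.3, -0.5, -0.4]
grip_width: 0.0472
0.047175772693445535
```

View pics/c7.png

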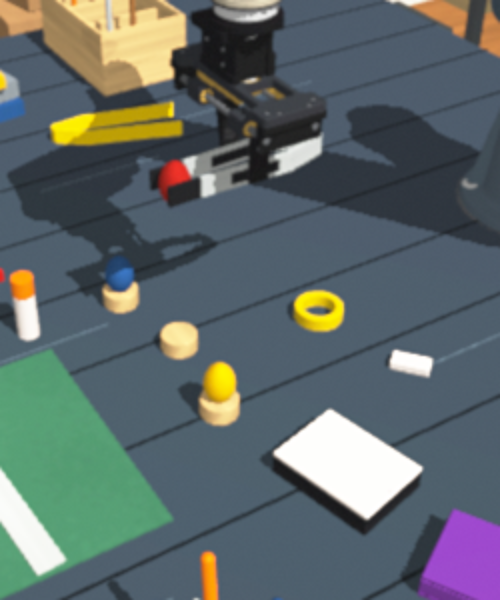

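The red egg is in the tongs at about (175,178) in the crop, its block is empty, the lid is shut, and the other things are in place. The egg's underside is about 0.206 m up.

```bash
python3 -m pendant '[[[0,0,0],0],[[0,0,0],0],[[0,0,0],0],[[0,0,0],0]]'; python3 -c "
from rig import order
print(order.hand_in())"
```

```text
time: 16.73
position: [0.5102, 0.024, 0.2416]
tool_rot: [0.707, 0.707, 0.0, 0.0]
ft_force: [-0.7, 0.2, -1.4]
grip_width: 0.0476
the job is handed in; nothing more can be done
None
```

I shut the ink pad's lid first, then took the steel tongs, closed them on the red egg and lifted it. I handed in at 16.7 s with the egg still held in the tongs, its underside about 20 cm above the table.

- **Lid:** I pushed it down until it stopped, with the fingertips at about 29 mm and 14 N on the tool. Both camera views then showed it flat.
- **Egg and tongs:** the last picture shows the egg in the tongs above its empty block. The grip width held at 47–48 mm and the arm was still.
- **Other things:** in that picture the other two eggs, the tape roll, the eraser and the glue stick look undisturbed, judged by eye.

No check failed. The top and scene views disagreed by 1–3 mm on where the paddles were. I shifted the tongs 2.5 mm sideways to centre them before lowering them over the egg.

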